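# Sweep the desk clutter into the bottom letter tray

### The job

Tidy the desk: with the fingers, sweep the binder clip, the eraser and the brass pencil sharpener across the desk top and in over the sloping front lip of the bottom orange letter tray, until all three lie on its flat floor behind the lip. Only push them along the desk, never pinch them, press down on them or pick them up, and leave the espresso cup, the glass sphere, the phone case and the pencil where they are.

Things in the scene. Friction and masses are not known exactly. Their poses are not given: they have to be found in the camera images.
- trays: Stack of three translucent orange letter trays; it does not move. Origin: middle of the bottom tray's front edge, at desk height; x points into the tray, y along the front edge, z up. Bottom tray: 345 mm deep, 250 mm clear between its 2.5 mm side walls, open in front. The walls rise evenly from 14 mm at the front to 62 mm high at x = 85 mm, then stay so to the back wall.
- lip_top (a point): Middle of the upper edge of the bottom tray's sloping front lip. The lip is nearly flush with the desk at the front edge and rises over 18 mm to 2 mm above the desk here. Behind it the floor is flat and bare for 100 mm, 2 mm above the desk; farther back lies a flat stack of paper 8 mm thick. Axes as the trays.
- tier2_front (a point): Middle of the front edge of the second tray, underside 66 mm above the desk, 120 mm behind the front of the bottom tray. The third tray is set back and raised as much again; the stack's top is 194 mm high. Axes as the trays.
- clip: Steel binder clip of about 22 g, lying on one cheek: a wedge 31 mm long (x, from -15.5 to 15.5 mm) and 40 mm wide (y), 4 mm high at its mouth (-x end) and 21 mm high at its spine (+x end); its upper wire handle ends 5 mm past the spine, 26 mm high. Origin: centre of its underside. Loose on the desk; slides when pushed.
- eraser: White block eraser of about 19 g with a blue paper sleeve, 42 x 22 x 13 mm (x, y, z). Origin: centre of its underside. Loose on the desk, slides when pushed.
- sharpener: Brass two-hole pencil sharpener of about 32 g, a small block 28 x 24 x 15 mm (x, y, z) with waisted sides and two steel blades on top. Origin: centre of its underside. Loose on the desk, slides when pushed.
- cup: White porcelain espresso cup, loose and upright, 62 mm across the rim and 55 mm high, with a small handle towards its +y. Origin: centre of its underside. To be left alone.
- sphere: Clear glass sphere, 58 mm across and 55 mm high, standing loose on a small ground foot so that it does not roll. Origin: centre of its underside. To be left alone.
- phone_case: Mint-green hard silicone phone case lying loose with its open side up, 150 x 74 x 11 mm (x, y, z). Origin: centre of its underside. To be left alone.
- pencil: Yellow six-sided pencil lying loose on the desk, 175 mm long (along x, point to +x) and 7 mm thick. Origin: on its underside at mid-length. To be left alone.

How it is judged:
By the outcome, as a careful person would: the job done as asked, in the order asked, and still so for the second after the job is handed in, with the robot touching nothing.
It also fails if it takes over 72 s, if anything falls off the work surface, if the arm or the gripper's body presses on something with over 40 N, if the wrist force passes 120 N, or if a joint passes its speed limit or range.

### The arm

A 7-joint arm with a two-finger parallel gripper is mounted at the origin on the work surface. World frame = base frame: x ahead of the robot, y to its left, z up, the work surface at z = 0. Lengths are in mm, angles in rad, forces in N, time in s.
With the tool pointing down it reaches from about 425 to 875 mm from the base axis. Payload 4.7 kg.
Tool frame: the origin (TCP) lies between the finger pads; the fingertips stand 14 mm ahead of it and the grasp point (between the pads) lies 5 mm behind it (robot.tip_reach is the distance from the TCP to the fingertips, in mm); x points along the fingers, y is the direction in which the jaws open and shut, and the axes are right-handed (so a half turn about x gives the same grasp; the last joint's range is limited). The gripper opens to 87 mm and grips with 3 to 60 N. Pads are 19 mm wide; open, the fingers measure 117 mm over their backs; the gripper's body (75 mm by 190 mm) begins 51 mm behind the grasp point.
Start: joints at [-1.11, 0.321, -0.07, 1.45, 0.023, 1.371, -0.057], TCP at [280.881, 586.2, 236.587] pointing down, gripper open.
Joint ranges: [-2.86, 2.86], [-0.3, 2.09], [-1.38, 1.24], [0.06, 2.45], [-1.56, 4.7], [0.09, 2.05], [-2.69, 2.69]. Speed limits (rad/s): [2.57, 2.57, 3.14, 3.14, 3.14, 3.14, 3.14].

### API

Orientations are given as [roll, pitch, yaw] about the fixed x, y, z axes, in that order (R = Rz(yaw) Ry(pitch) Rx(roll)).
In Python, from station import robot gives the robot as it stands. The module is installed in compiled form; this text tells all that it offers.
- The arm moves only by the tool carry_out, never from a script. Its argument "commands" is a list of rows, each a list of 5 numbers: the shift along the tool's x, y, z in mm, then the turn about the tool's x in degrees, then the opening in per cent of the stroke, from 0 (shut) to 100 (fully open). In form: [[x, y, z, twist, jaw], ...]. A call has 1 to 12 rows; each row is the pose to reach, as a shift and turn from the pose commanded when the call began, along the tool's axes at that moment; what a row does not reach only later rows make up. A row lasts 1/10 s, in which the tool goes at most 50 mm and 8.59 degrees, less where a joint would pass 70% of its speed; a pose out of reach is approached as far as the arm can. A call with a gripper value outside its range is refused whole. The fingers move at their own pace and stop on an object; the grip force is fixed at half the most. Time passes only in rows, so rows that repeat a pose let the fingers close. It gives the time, the measured TCP pose, the force and the opening at its end, in the units of the state.
- robot.read_state(): the state, without advancing time (a new reading comes with each control period).
- robot.get_image(name): name is "side" or "top" or "wrist"; returns the picture (400x640x3 uint8, red, green, blue); there is no depth.
- robot.calibration(name): a dict with "fx", "fy", "cx", "cy" (pixels), "cam_to_world" (4x4, takes a point from camera to world coordinates). Camera axes: x right, y down, z forward; pixel columns grow to the right and rows downward; lengths in mm; the calibration is good to about 2 mm. The wrist camera is an equidistant fisheye: a pixel r from the principal point sees the ray r / f radians off the axis. A picture is of the moment at which its call begins: read the wrist's pose just before it. calibration takes no time and is no camera call; for the wrist camera it gives the pose at the moment of the call.
- robot.hand_in(): hands the job in, once; it reports no verdict.
The state is a dict: "clock": time; "qpos": joint angles; "qvel": joint speeds; "tau": joint torques, N m; "eef_pos": TCP position; "tool_rot": TCP orientation; "force": force on the tool from outside, world axes, zero at the start; "ft_torque": the same for the moment, N m; "gripper_width": finger opening in mm.
Only numpy, scipy, OpenCV 4.12 (cv2) and the standard library are available. Lean on these libraries where they do the work, as an engineer would, in place of code of your own. Each camera call takes 0.05 s, during which the arm holds its last target. There are 200 camera calls.

## Working session

There is one attempt and no reset: what is moved stays moved. The work goes in short steps, Python scripts to look and compute and a tool call to move; the robot and the scene stay as the last step left them, time stands still between calls to the robot, and variables do not carry over. Pictures are saved under pics/ and viewed, about 8 in all and at most 12, crops included, and the job is handed in when it is done.

Besides the shell and the picture viewer there is one more tool, called after "Call:" by a JSON object that holds its "fn" and its "kwargs", one argument or row to a line. carry_out: Moves the arm, as the interface text tells. Its arguments: {"type":"object","properties":{"commands":{"type":"array","items":{"type":"array","items":{"type":"number"}}}},"required":["commands"]}

```bash
mkdir -p pics; python3 - <<'E'
from station import robot
import cv2
s=robot.read_state();print(s)
for n in("top","side"):
    cv2.imwrite(f"pics/{n}0.png",robot.get_image(n)[:,:,::-1]);c=robot.calibration(n);print(n,c)
E
```

```text
{'clock': 0.0, 'qpos': array([-1.10993875,  0.32181631, -0.07007148,  1.45169669,  0.0226234 ,
        1.37081141, -0.05691767]), 'qvel': array([ 0.00068485,  0.00022508, -0.00066892,  0.00085101,  0.00105176,
        0.00051263,  0.00073908]), 'tau': array([-4.87593479e-04, -4.91269720e+01, -4.04511597e-01, -3.12531817e+01,
       -6.40664343e-02,  4.36769030e-02,  1.87696951e-04]), 'eef_pos': array([280.65327946, 585.68675747, 235.45486169]), 'tool_rot': array([-1.50511105,  1.56885122, -1.95186316]), 'force': array([ 0.00696723, -0.12472177,  0.19164013]), 'ft_torque': array([ 0.05281998, -0.00510229,  0.00663443]), 'gripper_width': 87.13758734069691}
top {'fx': 424.36634800972104, 'fy': 424.36634800972104, 'cx': 322.5520393099619, 'cy': 201.59640668942077, 'cam_to_world': array([[ 1.95350469e-02, -9.91241712e-01,  1.30607238e-01,
         4.78346334e+02],
       [-9.99801709e-01, -1.98722597e-02, -1.27894456e-03,
        -1.18157870e+02],
       [ 3.86320415e-03, -1.30556356e-01, -9.91433363e-01,
         1.11934434e+03],
       [ 0.00000000e+00,  0.00000000e+00,  0.00000000e+00,
         1.00000000e+00]])}
side {'fx': 374.48272368921477, 'fy': 374.48272368921477, 'cx': 318.12697531364745, 'cy': 195.8356257086566, 'cam_to_world': array([[-7.30486263e-01, -4.59677530e-01,  5.05060776e-01,
         1.65830947e+02],
       [-6.82849276e-01,  5.02818416e-01, -5.29991044e-01,
         3.49128577e+02],
       [-1.03288850e-02, -7.32031563e-01, -6.81192414e-01,
         6.56422276e+02],
       [ 0.00000000e+00,  0.00000000e+00,  0.00000000e+00,
         1.00000000e+00]])}
```

View pics/top0.png

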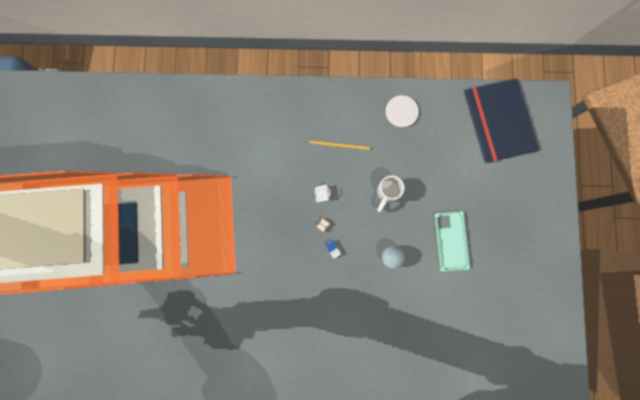

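View pics/side0.png

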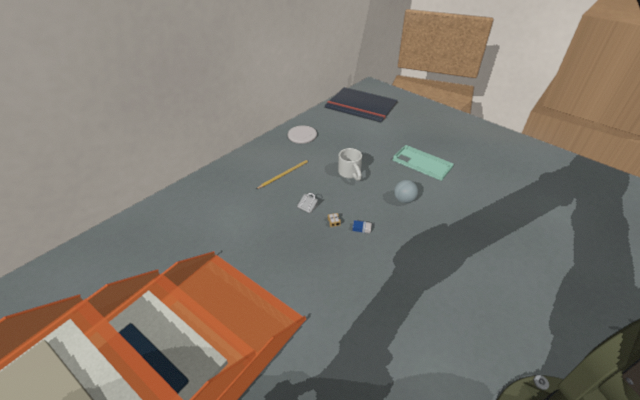

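The top view shows the tray front edge near column 235 (rows 177–273), with the clip (323,193), sharpener (324,225) and eraser (334,249) lying to the right of it, and the cup (390,188) and sphere (393,257) beyond. I'll enlarge the crop.

```bash
cat > h.py <<'E'
from station import robot
import numpy as np, cv2
def pix2w(n,u,v,z=0):
    c=robot.calibration(n);T=c["cam_to_world"]
    d=T[:3,:3]@np.array([(u-c["cx"])/c["fx"],(v-c["cy"])/c["fy"],1]);o=T[:3,3]
    return (o+d*(z-o[2])/d[2])
def shot(n,name,x0,x1,y0,y1,k):
    im=robot.get_image(n)[y0:y1,x0:x1,::-1]
    cv2.imwrite(f"pics/{name}.png",cv2.resize(im,None,fx=k,fy=k,interpolation=cv2.INTER_CUBIC))
E
python3 - <<'E'
from h import *
shot("top","crop1",220,420,150,280,4)
for nm,u,v,z in[("trayL",236,273,14),("trayR",232,177,14),("clip",323,193,10),("sharp",324,225,8),("er",334,249,8),("cup",392,188,30),("cuph",381,207,30),("sph",393,257,27),("pc1",309,142,3),("pc2",371,148,3),("case",434,212,5),("case2",440,271,5)]:
    print(nm,pix2w("top",u,v,z).round())
s=robot.read_state()
from scipy.spatial.transform import Rotation as R
print(R.from_euler("xyz",s["tool_rot"]).as_matrix().round(3))
E
```

```text
trayL [435.  99.  14.]
trayR [685. 121.  14.]
clip [ 647. -120.   10.]
sharp [ 563. -125.    8.]
er [ 501. -152.    8.]
cup [ 661. -300.   30.]
cuph [ 611. -271.   30.]
sph [ 483. -302.   27.]
pc1 [787. -80.   3.]
pc2 [ 774. -248.    3.]
case [ 603. -415.    5.]
case2 [ 450. -428.    5.]
[[-0.001  0.432  0.902]
 [-0.001  0.902 -0.432]
 [-1.    -0.001  0.   ]]
```

View pics/crop1.png

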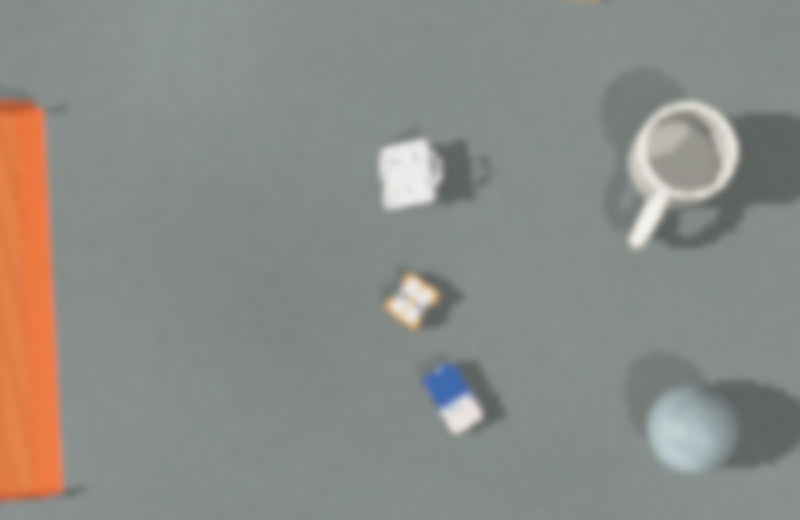

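The crop confirms it: the clip sits at (322,193) with its spine and handle to the right, so its mouth faces the tray. The sharpener is at (323,225) and the eraser at (334,249.5). I'll go above and behind the clip first, with the jaw axis turned along the tray's front edge.

Call:
{"fn": "carry_out", "kwargs": {
  "commands": [
    [-30,0,0,0,16],
    [-30,-519,655,59.5,16],
    [-30,-519,655,59.5,16],
    [-30,-519,655,59.5,16],
    [-30,-519,655,59.5,16],
    [-30,-519,655,59.5,16],
    [-30,-519,655,59.5,16],
    [-30,-519,655,59.5,16],
    [-30,-519,655,59.5,16],
    [-30,-519,655,59.5,16],
    [-30,-519,655,59.5,16],
    [-30,-519,655,59.5,16]
  ]
}}

```text
clock: 1.35
eef_pos: [522.4, 90.0, 266.6]
tool_rot: [2.459, 1.57, 0.974]
force: [-0.7, 0.2, -0.1]
gripper_width: 14.6
```

Call:
{"fn": "carry_out", "kwargs": {
  "commands": [
    [0,103,260,0,16],
    [0,103,260,0,16],
    [0,103,260,0,16],
    [0,103,260,0,16],
    [0,103,260,0,16],
    [0,103,260,0,16],
    [0,103,260,0,16],
    [150,103,260,0,16],
    [150,103,260,0,16],
    [150,103,260,0,16],
    [150,103,260,0,16]
  ]
}}

```text
clock: 2.45
eef_pos: [641.5, -155.0, 108.7]
tool_rot: [-1.891, 1.556, 2.908]
force: [-1.0, -0.1, -0.0]
gripper_width: 13.8
```

```bash
python3 - <<'E'
from h import *
from scipy.spatial.transform import Rotation as R
s=robot.read_state();print(s["eef_pos"],R.from_euler("xyz",s["tool_rot"]).as_matrix().round(3),s["gripper_width"])
shot("top","crop2",220,420,150,280,4)
E
```

```text
[ 641.45200778 -155.00866871  108.68551043] [[-0.014  0.996  0.087]
 [ 0.003  0.087 -0.996]
 [-1.    -0.014 -0.005]] 13.812439979590604
```

View pics/crop2.png

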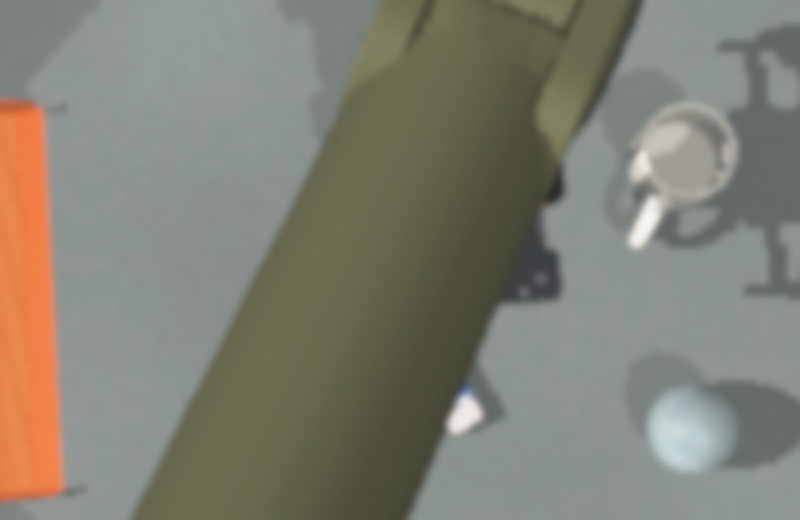

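The arm covers the middle of the view, while the cup and sphere stand untouched. The tool axes are now aligned with the tray (tool −z points into it). I'll descend behind the clip.

Call:
{"fn": "carry_out", "kwargs": {
  "commands": [
    [0,6,13,0,16],
    [40,6,13,0,16],
    [70,6,13,0,16],
    [70,6,13,0,16],
    [70,6,13,0,16]
  ]
}}

```text
clock: 3.0
eef_pos: [656.0, -172.0, 49.6]
tool_rot: [1.208, 1.567, -0.277]
force: [-0.2, 0.6, 0.7]
gripper_width: 13.6
```

```bash
python3 - <<'E'
from h import *
print(robot.read_state()["eef_pos"])
shot("side","s2",220,460,120,320,3)
E
```

```text
[ 656.04697315 -171.96376118   49.57359649]
```

View pics/s2.png

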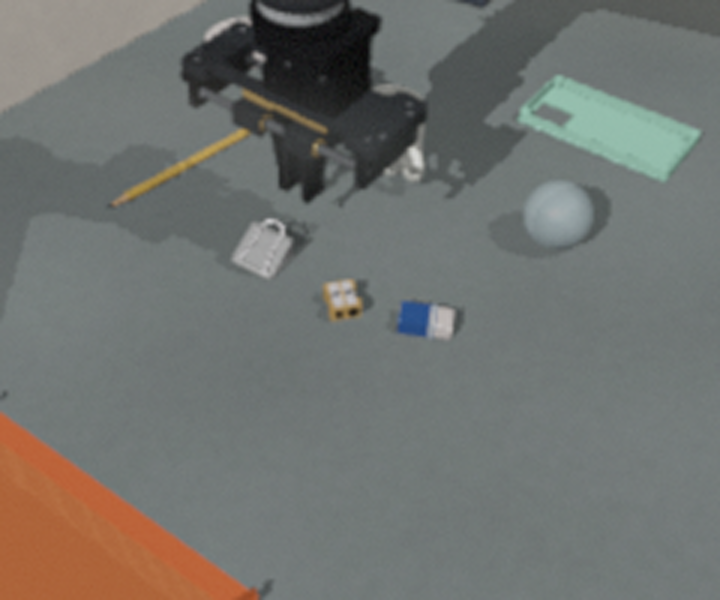

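The fingertips are visible at crop (288,190)/(310,197), just behind the clip at (263,247), and clear of the sphere, phone case and cup. I'll cross-check the object positions from this view.

```bash
python3 - <<'E'
from h import *
for n,u,v,z in[("clip",263,248,9),("handle",274,224,24),("sharp",342,298,8),("er",427,320,8),("tipL",287,191,34),("tipR",311,199,34),("traycorner",258,592,14),("pencil tip",113,204,3)]:
    print(n,pix2w("side",220+u/3,120+v/3,z).round())
E
```

```text
clip [ 648. -119.    9.]
handle [ 650. -135.   24.]
sharp [ 563. -121.    8.]
er [ 498. -148.    8.]
tipL [ 663. -164.   34.]
tipR [ 641. -170.   34.]
traycorner [431. 108.  14.]
pencil tip [788. -74.   3.]
```

Call:
{"fn": "carry_out", "kwargs": {
  "commands": [
    [0,-8,0,0,16],
    [28,-8,0,0,16],
    [28,-8,0,0,16],
    [28,-8,-8,0,16],
    [28,-8,-14,0,16],
    [28,-8,-20,0,16],
    [28,-8,-28,0,16],
    [28,-8,-38,0,16],
    [28,-8,-50,0,16],
    [28,-8,-62,0,16],
    [28,-8,-74,0,16],
    [28,-8,-86,0,16]
  ]
}}

```text
clock: 4.25
eef_pos: [638.6, -84.4, 18.5]
tool_rot: [2.985, 1.571, 1.5]
force: [-0.1, 0.7, -0.1]
gripper_width: 14.1
```

```bash
python3 - <<'E'
from h import *
print(robot.read_state()["eef_pos"])
shot("side","s3",220,460,120,320,3)
E
```

```text
[638.58246324 -84.44451601  18.53301299]
```

View pics/s3.png

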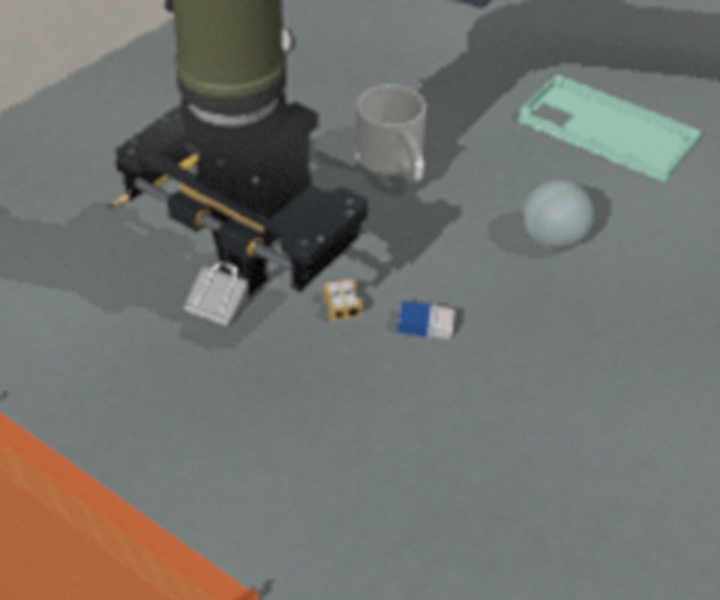

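The clip is sliding squarely, spine to the fingers, at crop (217,297), with the fingers about 5 mm toward the robot of its centre. The sharpener and eraser are unmoved. I'll go on, with a small centring shift and 2 mm more height for the lip.

Call:
{"fn": "carry_out", "kwargs": {
  "commands": [
    [-1,1,-10,0,16],
    [-2,2,-22,0,16],
    [-2,3,-34,0,16],
    [-2,4,-46,0,16],
    [-2,5,-58,0,16],
    [-2,5,-70,0,16],
    [-2,5,-82,0,16],
    [-2,5,-94,0,16],
    [-2,5,-106,0,16],
    [-2,5,-118,0,16],
    [-2,5,-130,0,16],
    [-2,5,-142,0,16]
  ]
}}

```text
clock: 5.5
eef_pos: [631.4, 57.1, 20.6]
tool_rot: [2.948, 1.571, 1.463]
force: [0.4, 0.1, 1.2]
gripper_width: 13.9
```

```bash
python3 - <<'E'
from h import *
print(robot.read_state()["eef_pos"])
a=robot.get_image("side")[150:400,120:360,::-1];b=robot.get_image("top")[150:290,200:340,::-1]
a=cv2.resize(a,(400,417));b=cv2.resize(b,(400,400))
cv2.imwrite("pics/m4.png",np.hstack([a[:400],b]))
E
```

```text
[631.39842631  57.14024495  20.57776807]
```

View pics/m4.png

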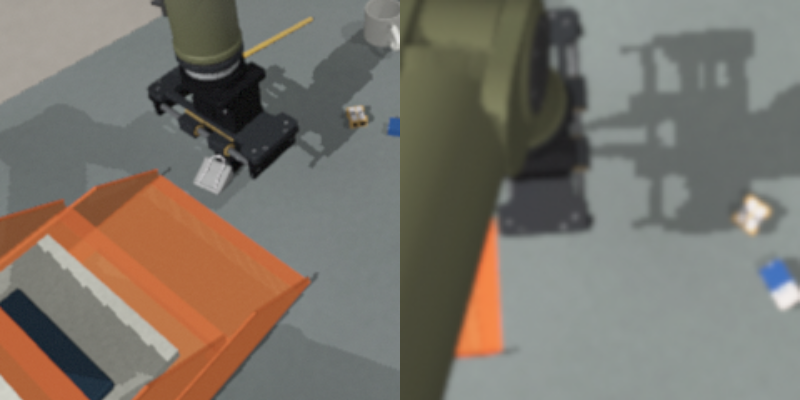

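The clip is square in front of the lip (left panel, 212,175), well inside the tray's near wall corner (165,170). I'll push it over the lip to about 60 mm depth, then back off and rise.

Call:
{"fn": "carry_out", "kwargs": {
  "commands": [
    [0,0,-12,0,16],
    [0,0,-24,0,16],
    [0,0,-36,0,16],
    [0,0,-48,0,16],
    [0,0,-60,0,16],
    [0,0,-72,0,16],
    [0,0,-83,0,16],
    [0,0,-91,0,16],
    [0,0,-94,0,16],
    [0,0,-94,0,16],
    [0,0,-60,0,16],
    [-30,0,-20,0,16]
  ]
}}

```text
clock: 6.8
eef_pos: [626.4, 76.9, 46.8]
tool_rot: [-1.508, 1.563, -2.989]
force: [0.5, -0.4, -0.3]
gripper_width: 13.9
```

Call:
{"fn": "carry_out", "kwargs": {
  "commands": [
    [-50,0,20,0,21],
    [-50,-148,262,0,21],
    [-50,-148,262,0,21],
    [-50,-148,262,0,21],
    [-50,-148,262,0,21],
    [-50,-148,262,0,21],
    [-50,-148,262,0,21],
    [-50,-148,262,0,21],
    [-50,-148,262,0,21],
    [-50,-148,262,0,21]
  ]
}}

```text
clock: 7.8
eef_pos: [505.2, -196.7, 100.6]
tool_rot: [2.54, 1.57, 1.056]
force: [0.4, -0.3, -0.4]
gripper_width: 18.3
```

```bash
python3 - <<'E'
from h import *
from scipy.spatial.transform import Rotation as R
s=robot.read_state();print(s["eef_pos"],R.from_euler("xyz",s["tool_rot"]).as_matrix().round(3),s["gripper_width"])
a=robot.get_image("side")[150:400,120:360,::-1];b=robot.get_image("side")[150:290,280:420,::-1]
a=cv2.resize(a,(400,417));b=cv2.resize(b,(400,400))
cv2.imwrite("pics/m5.png",np.hstack([a[:400],b]))
E
```

```text
[ 505.23350964 -196.71868278  100.55846794] [[ 0.     0.996  0.086]
 [ 0.001  0.086 -0.996]
 [-1.     0.    -0.001]] 18.275474593781613
```

View pics/m5.png

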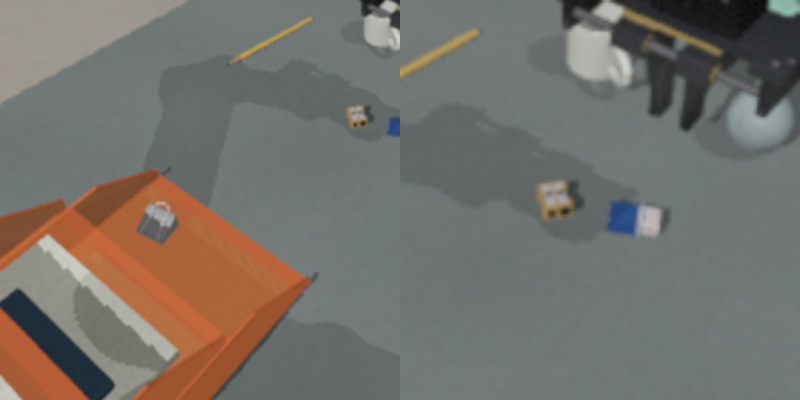

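The clip rests in the tray at left panel (157,220). In the right panel the fingers stand above and behind the eraser (635,218), and the sharpener is at (555,200). Now I'll descend and sweep the eraser.

Call:
{"fn": "carry_out", "kwargs": {
  "commands": [
    [40,-4,0,0,21],
    [79,-4,0,0,21],
    [79,-4,0,0,21],
    [79,-4,-8,0,21],
    [79,-4,-15,0,21],
    [79,-4,-22,0,21],
    [79,-4,-30,0,21],
    [79,-4,-40,0,21],
    [79,-4,-50,0,21],
    [79,-4,-62,0,21],
    [79,-4,-74,0,21],
    [79,-4,-86,0,21]
  ]
}}

```text
clock: 9.1
eef_pos: [493.3, -111.1, 21.6]
tool_rot: [2.895, 1.571, 1.41]
force: [0.4, 0.4, 0.7]
gripper_width: 18.0
```

```bash
python3 - <<'E'
from h import *
print(robot.read_state()["eef_pos"])
for n,u,v,z in[("clip",157,220,12),("corner",165,172,14),("cornerR",313,278,14)]: print(n,pix2w("side",120+u*.6,150+v*.6,z).round())
a=robot.get_image("side")[170:290,280:400,::-1]
cv2.imwrite("pics/m6.png",cv2.resize(a,(480,480)))
E
```

```text
[ 493.30462693 -111.07653897   21.55087777]
clip [624. 178.  12.]
corner [676. 128.  14.]
cornerR [430. 105.  14.]
```

View pics/m6.png

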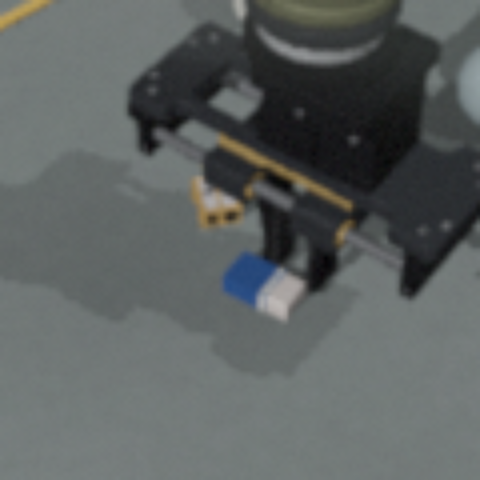

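The eraser has turned flat against both fingers (crop 263,287), centred slightly toward +x; the clip measures 62 mm deep in the tray. I'll go on, shifting a few mm to centre.

Call:
{"fn": "carry_out", "kwargs": {
  "commands": [
    [0,1,-10,0,21],
    [0,2,-22,0,21],
    [0,3,-34,0,21],
    [0,4,-46,0,21],
    [0,5,-58,0,21],
    [0,6,-70,0,21],
    [0,6,-82,0,21],
    [0,6,-94,0,21],
    [0,6,-106,0,21],
    [0,6,-118,0,21],
    [0,6,-130,0,21],
    [0,6,-142,0,21]
  ]
}}

```text
clock: 10.35
eef_pos: [487.2, 30.7, 21.6]
tool_rot: [2.008, 1.571, 0.523]
force: [-0.1, 0.3, -0.2]
gripper_width: 18.5
```

```bash
python3 - <<'E'
from h import *
print(robot.read_state()["eef_pos"])
a=robot.get_image("side")[180:380,170:370,::-1]
cv2.imwrite("pics/m7.png",cv2.resize(a,(560,560)))
E
```

```text
[487.16169867  30.69272359  21.58961113]
```

View pics/m7.png

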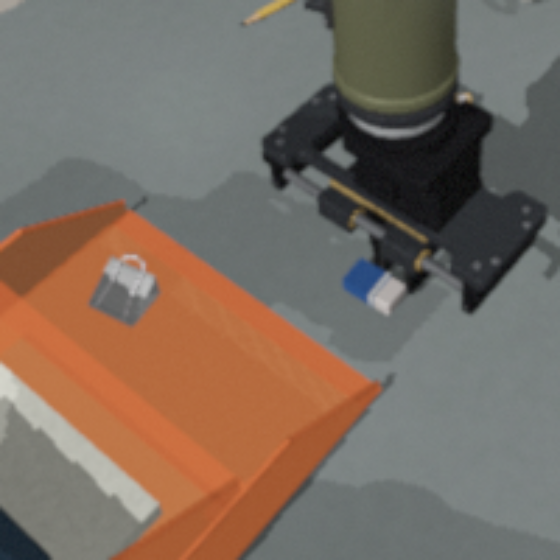

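The eraser is square on the fingers (crop 375,285), just before the lip and clear of the side wall (380,385). Pushing it in.

Call:
{"fn": "carry_out", "kwargs": {
  "commands": [
    [0,0,-12,0,21],
    [0,0,-24,0,21],
    [0,0,-36,0,21],
    [0,0,-48,0,21],
    [0,0,-60,0,21],
    [0,0,-72,0,21],
    [0,0,-84,0,21],
    [0,0,-95,0,21],
    [0,0,-102,0,21],
    [0,0,-105,0,21],
    [0,0,-105,0,21],
    [0,0,-70,0,21]
  ]
}}

```text
clock: 11.6
eef_pos: [481.3, 103.4, 21.7]
tool_rot: [2.738, 1.569, 1.26]
force: [1.3, -0.3, 0.4]
gripper_width: 18.0
```

Call:
{"fn": "carry_out", "kwargs": {
  "commands": [
    [-30,0,30,0,12],
    [-80,0,60,0,12],
    [-80,0,60,0,12],
    [-80,0,60,0,12]
  ]
}}

```text
clock: 12.0
eef_pos: [487.8, 38.5, 103.2]
tool_rot: [1.928, 1.567, 0.439]
force: [0.3, 0.2, -0.7]
gripper_width: 10.9
```

Call:
{"fn": "carry_out", "kwargs": {
  "commands": [
    [0,58,204,0,12],
    [0,58,204,0,12],
    [0,58,204,0,12],
    [0,58,204,0,12],
    [0,58,204,0,12],
    [0,58,204,0,12],
    [0,58,204,0,12],
    [40,58,204,0,12],
    [60,58,204,0,12],
    [60,58,204,0,12]
  ]
}}

```text
clock: 13.0
eef_pos: [558.8, -154.6, 38.1]
tool_rot: [-2.024, 1.563, 2.778]
force: [-1.5, -0.5, 0.3]
gripper_width: 10.4
```

Call:
{"fn": "carry_out", "kwargs": {
  "commands": [
    [0,4,6,0,12],
    [0,4,6,0,12],
    [0,4,6,0,12]
  ]
}}

```text
clock: 13.3
eef_pos: [567.3, -164.4, 43.1]
tool_rot: [1.418, 1.568, -0.067]
force: [0.7, 0.4, 0.3]
gripper_width: 10.4
```

```bash
python3 - <<'E'
from h import *
s=robot.read_state();print(s["eef_pos"])
# orange/brass check: sharpener position in the side view, by colour, near where it was
im=robot.get_image("side");cv2.imwrite("pics/raw8.png",im[:,:,::-1])
roi=im[200:240,310:360].astype(int);m=(roi[:,:,0]-roi[:,:,2]>50)
v,u=np.nonzero(m);print(m.sum(),u.mean()+310,v.mean()+200,pix2w("side",u.mean()+310,v.mean()+200,8).round() if m.sum() else None)
E
```

```text
[ 567.34244418 -164.42616591   43.07076453]
36 332.3888888888889 221.72222222222223 [ 560. -112.    8.]
```

Call:
{"fn": "carry_out", "kwargs": {
  "commands": [
    [10,-3,0,0,12],
    [22,-3,0,0,12],
    [22,-3,0,0,12],
    [22,-3,-6,0,12],
    [22,-3,-12,0,12],
    [22,-3,-18,0,12],
    [22,-3,-25,0,12],
    [22,-3,-34,0,12],
    [22,-3,-44,0,12],
    [22,-3,-55,0,12],
    [22,-3,-66,0,12],
    [22,-3,-78,0,12]
  ]
}}

```text
clock: 14.55
eef_pos: [556.4, -85.8, 19.6]
tool_rot: [1.423, 1.571, -0.062]
force: [-0.2, 0.0, 1.3]
gripper_width: 10.4
```

```bash
python3 - <<'E'
from h import *
print(robot.read_state()["eef_pos"])
a=robot.get_image("side")[180:380,170:370,::-1]
cv2.imwrite("pics/m9.png",cv2.resize(a,(600,600)))
E
```

```text
[556.41371388 -85.82332204  19.63551765]
```

View pics/m9.png

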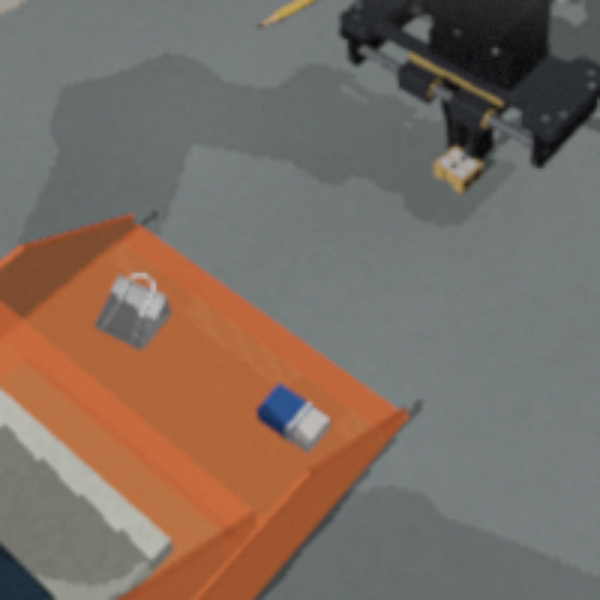

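The sharpener is squared against both fingers (crop 458,168). The clip (135,310) and the eraser (293,415) lie on the tray floor. Pushing on and in.

Call:
{"fn": "carry_out", "kwargs": {
  "commands": [
    [-1,0,-11,0,12],
    [-2,0,-23,0,12],
    [-2,0,-35,0,12],
    [-2,0,-47,0,12],
    [-2,0,-59,0,12],
    [-2,0,-71,0,12],
    [-2,0,-83,0,12],
    [-2,0,-95,0,12],
    [-2,0,-107,0,12],
    [-2,0,-119,0,12],
    [-2,0,-131,0,12],
    [-2,0,-143,0,12]
  ]
}}

```text
clock: 15.8
eef_pos: [544.2, 56.7, 21.6]
tool_rot: [1.76, 1.571, 0.275]
force: [0.0, -0.0, -0.5]
gripper_width: 10.5
```

```bash
python3 - <<'E'
from h import *
print(robot.read_state()["eef_pos"])
print("eraser",pix2w("side",267.7,318.3,10).round())
im=robot.get_image("side")
# bright steel blades ahead of the fingers, desk region in front of the tray
hsv=cv2.cvtColor(im[225:310,220:320],cv2.COLOR_RGB2HSV);m=(hsv[:,:,2]>190)&(hsv[:,:,1]<70)
v,u=np.nonzero(m);print(m.sum(),pix2w("side",u.mean()+220,v.mean()+225,15).round() if m.sum() else "", u.std() if m.sum() else "")
E
```

```text
[544.16870172  56.69013876  21.57838926]
eraser [484. 157.  10.]
12 [622. 163.  15.] 0.5951190357119042
```

Call:
{"fn": "carry_out", "kwargs": {
  "commands": [
    [0,0,-12,0,12],
    [0,0,-24,0,12],
    [0,0,-36,0,12],
    [0,0,-48,0,12],
    [0,0,-59,0,12],
    [0,0,-69,0,12],
    [0,0,-77,0,12],
    [0,0,-82,0,12],
    [0,0,-82,0,12],
    [0,0,-50,0,12],
    [0,0,-10,0,12],
    [-60,0,30,0,12]
  ]
}}

```text
clock: 17.05
eef_pos: [541.4, 34.4, 59.2]
tool_rot: [-1.258, 1.56, -2.745]
force: [0.1, -0.1, 0.3]
gripper_width: 10.5
```

Call:
{"fn": "carry_out", "kwargs": {
  "commands": [
    [-100,0,100,0,12],
    [-150,0,170,0,12],
    [-150,0,170,0,12],
    [-150,0,170,0,12],
    [-150,0,170,0,12],
    [-150,0,170,0,12]
  ]
}}

```text
clock: 17.65
eef_pos: [561.1, -137.2, 216.5]
tool_rot: [1.126, 1.564, -0.367]
force: [0.2, -0.9, -0.5]
gripper_width: 10.6
```

```bash
python3 - <<'E'
from h import *
print(robot.read_state()["eef_pos"])
a=robot.get_image("side")[60:360,130:490,::-1]
cv2.imwrite("pics/m10.png",cv2.resize(a,(720,600),interpolation=cv2.INTER_CUBIC))
E
```

```text
[ 561.11079461 -137.21128245  216.52356526]
```

View pics/m10.png

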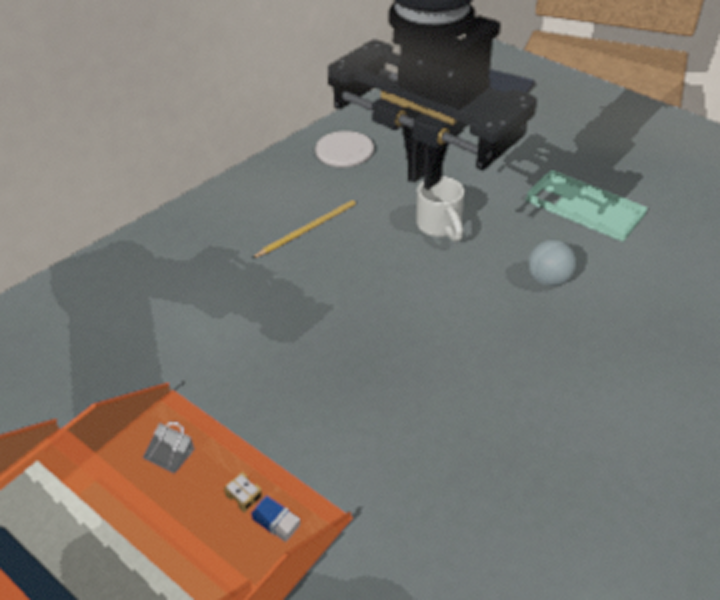

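All three lie inside the tray: clip (170,447), sharpener (243,490) and eraser (275,518). The cup, sphere, case and pencil stand as before. I'll check the depths numerically, compare the others with the first picture, then hand in.

```bash
python3 - <<'E'
from h import *
n=np.array([-.087,.996]);f=np.array([555,109])
for k,u,v,z in[("clip",168,448,11),("sharp",243,490,10),("er",276,519,10)]:
    p=pix2w("side",130+u/2,60+v/2,z)[:2];print(k,p.round(),"depth",((p-f)@n).round())
a=cv2.imread("pics/side0.png");b=robot.get_image("side")[:,:,::-1]
for k,(x0,x1,y0,y1) in dict(sphere=(390,422,176,206),case=(390,455,144,180),pencil=(254,310,158,190),cup=(336,366,154,182)).items():
    s,_=cv2.phaseCorrelate(*[cv2.Canny(np.ascontiguousarray(i[y0:y1,x0:x1]),50,120).astype(np.float32) for i in(a,b)]);print(k,np.round(s,1))
print(robot.read_state()["clock"],robot.hand_in())
E
```

```text
clip [621. 181.] depth 66.0
sharp [529. 159.] depth 53.0
er [482. 158.] depth 55.0
sphere [-0. -0.]
case [ 0.1 -0.2]
pencil [ 0.2 -0.2]
cup [-0.3 -0.1]
the job is handed in; nothing more can be done
17.75 None
```

I swept the clip, then the eraser, then the sharpener along the desk and over the lip with the slightly opened fingers. All three now lie on the bottom tray's flat floor, and I handed the job in at about 18 s of the 72 s allowed.

- **Position in the tray:** In the last side picture the centres are 66 mm (clip), 55 mm (eraser) and 53 mm (sharpener) behind the front edge. All three are past the 18 mm lip and in front of the paper at 118 mm.
- **Things to leave alone:** The cup, sphere, phone case and pencil match the first picture within 0.3 pixel.
- **Forces and clearance:** The wrist force read at the end of each move stayed at about 2 N or less. The arm was raised clear of everything at hand-in.
- **Failed check:** One colour-based check on the sharpener picked up the clip instead, so I confirmed the sharpener from the last picture.

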